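# Load a kiln shelf: nest the ware and lid the jar

### The arm

A 6-joint arm with a two-finger parallel gripper is mounted at the origin on the work surface. World frame = base frame: x ahead of the robot, y to its left, z up, the work surface at z = 0. Lengths are in m, angles in degrees, forces in N, time in s.
With the tool pointing down it reaches from about 0.3 to 0.75 m from the base axis. Payload 8.5 kg.
Tool frame: the origin (TCP) lies on the centre line of the jaws, within the pads' length; the fingertips stand 19 mm ahead of it and the grasp point (between the pads) is the TCP; z points along the fingers, x is the direction in which the jaws open and shut, and the axes are right-handed (so a half turn about z gives the same grasp; the last joint's range is limited). The gripper opens to 85 mm and grips with 20 to 120 N. Pads are 22 mm wide; open, the fingers measure 114 mm over their backs; the gripper's body (76 mm by 85 mm) begins 54 mm behind the grasp point. The pads swing forward as they close: fully open they stand 13 mm farther back than shut.
Start: joints at [-85.445, 21.807, 74.336, -0, 83.858, -12.336], TCP at [0.16, -0.526, 0.25] pointing down, gripper open.
Joint ranges: [-178.18, 178.18], [-50.72, 133.34], [12.68, 142.11], [-81.47, 261.47], [9.98, 163.14], [-165.26, 165.26]. Speed limits (degrees/s): [136.94, 136.94, 180, 180, 180, 180].

### API

Orientations are given as a 3x3 rotation matrix whose columns are the frame's x, y, z axes.
In Python, from rig import env, cams, order gives the robot as it stands.
- The arm moves only by the tool step_arm, never from a script. Its argument "steps" is a list of rows, each an object with "xyz": the shift along the tool's x, y, z normalised to -1 to 1, where 1 is 0.04 m, a list of three; "turn": the turn, a rotation vector about the tool's x, y, z normalised to -1 to 1, where 1 is 0.08 rad, a list of three; "gripper": the gripper command: -1 is shut, 1 is fully open, values between are in proportion. A call has 1 to 20 rows; each row shifts and turns the commanded pose from where the row before left it, along the tool's axes as they then stand; what a row does not reach is not made up. A row lasts 1/12 s, in which the tool goes at most 41.7 mm and 7.16 degrees, less where a joint would pass 70% of its speed; a pose out of reach is approached as far as the arm can. A call with a number of a shift or a turn outside -1 to 1 is refused whole. A call with a gripper value outside its range is refused whole. The fingers move at their own pace and stop on an object; "squeeze" is the grip in N (left out, the last holds). Time passes only in rows, so rows that do not move let the fingers close. It gives the time, the measured TCP pose, the force and the opening at its end, in the units of the state.
- env.observe(): the state, without advancing time (a new reading comes with each control period).
- cams.get_image(name): name is "scene" or "top"; returns (picture, depth): 400x640x3 uint8, red, green, blue; 400x640 float32, m along the optical axis (not along the pixel's ray), 0 where there is no reading.
- cams.camera_info(name): a dict with "fx", "fy", "cx", "cy" (pixels), "k1" (the pictures are not rectified: a ray, as slopes to the right and down, at radius r is drawn at 1 + k1 r^2 times it, then the intrinsics apply), "extrinsics" (4x4, takes a point from camera to world coordinates). Camera axes: x right, y down, z forward; pixel columns grow to the right and rows downward; lengths in m; the calibration is good to about 2 mm. A picture is of the moment at which its call begins. camera_info takes no time and is no camera call.
- order.close_job(): hands the job in, once; it reports no verdict.
The state is a dict: "time_s": time; "q": joint angles; "qvel": joint speeds; "joint_efforts": joint torques, N m; "position": TCP position; "tool_rot": TCP orientation; "ft_force": force on the tool from outside, world axes, zero at the start; "wrist_torque": the same for the moment, N m; "grip_width": finger opening in m.
Only numpy, scipy, OpenCV 4.12 (cv2) and the standard library are available. Lean on these libraries where they do the work, as an engineer would, in place of code of your own. Each camera call takes 0.05 s, during which the arm holds its last target. There are 200 camera calls.

### The job

Finish loading this kiln shelf for the first firing: in the big dish that stands on the shelf nest the bowl, in that the small bowl, and in that the beaker, each one flat and upright on the floor of the piece beneath, and put the lid, fully seated, on the jar. The clay is dry and unfired, so set each piece down gently and never drop it. Do not shift the dish, the jar, the kiln prop or the pack of firing cones.

Things in the scene. Friction and masses are not known exactly. Their poses are not given: they have to be found in the camera images.
- shelf: Flat beige kiln shelf lying fixed on the table, 220 (its x) by 380 (its y) by 18 mm high; origin at the centre of its underside. The dish and the jar stand side by side on it, their centres about 180 mm apart along its y, in either order.
- dish: Dry grey clay, round; origin at the centre of its underside, z up. The big low dish, the widest piece: 184 mm across the rim, 40 mm high, wall 8 mm, floor 8 mm thick (inner floor at z = 8 mm, about 135 mm across). Loose, 0.5 kg, stands on the shelf and stays there; the bowl goes in it.
- bowl: Dry grey clay, round; origin at the centre of its underside, z up. Bowl 136 mm across the rim, 50 mm high, foot 100 mm across, wall 8 mm, upright in its upper 20 mm, inner floor at z = 8 mm, 90 mm across. Loose, 0.3 kg. Taken from above by its rim, one finger inside, one outside; it then hangs up to 12 degrees off level. Standing in the dish its rim is 18 mm above the dish's rim.
- small_bowl: Dry grey clay, round; origin at the centre of its underside, z up. Small deep bowl 100 mm across the rim, 60 mm high, foot 72 mm across, wall 8 mm, upright in its upper 30 mm, inner floor at z = 8 mm, 62 mm across. Loose on the table, 0.2 kg; rim pinched likewise. Standing in the bowl its rim is 18 mm above the bowl's rim.
- beaker: Dry grey clay, round; origin at the centre of its underside, z up. Tall narrow beaker, 62 mm across the rim, 70 mm high, foot 40 mm across, wall 8 mm, upright in its upper 35 mm, open at the top. Loose on the table, 0.12 kg. Standing in the small bowl its rim is 18 mm above the small bowl's rim, too close beside it for a finger to go lower.
- jar: Dry grey clay, round; origin at the centre of its underside, z up. Squat open jar with upright sides and two small ears, 84 mm across (113 over the ears), 58 mm high, mouth 68 mm across. Loose, 0.24 kg, stands on the shelf and stays there; the lid goes on it.
- lid: Dry grey clay, round; origin at the centre of its underside, z up. Lid of the jar: below, a round locating flange 56 mm across and 8 mm deep, which enters the jar's mouth; above it a disc 84 mm across (z = 8 to 15 mm) and a round knob 25 mm across (z = 15 to 37 mm). Lies on the table on its flange, knob up, 0.09 kg. Seated, its disc rests on the jar's rim and its origin is 50 mm above the jar's.
- prop: Bystander: kiln prop, an upright beige tube 42 mm across and 60 mm high, loose, to one side of the shelf; origin at the centre of its underside.
- cone_pack: Bystander: row of three small slender pyrometric cones in a brown clay bar 62 (its x) by 24 by 12 mm, 61 mm high over all, loose, on the other side of the shelf; origin at the centre of its underside.
Mind the look-alikes: they are no part of the job. Leave any yellow look-alike of the beaker alone. What is shaped like the lid but orange is not meant.

How it is judged (in metres and radians):
At the end, for the whole second after the job is handed in: Bowl in dish, small bowl in bowl, beaker in small bowl: each origin 8 mm (within 4) above the one beneath, centres within 18, 13 and 13 mm; lid origin 50 mm (within 4) above the jar's, centres within 9 mm; all these within 0.07 rad of upright, at rest; dish and jar upright on the shelf (horizontal distance between bowl and dish below 0.018 m and z of bowl in the frame of dish between 0.004 and 0.012 m and angle between each of bowl, small_bowl, beaker, lid's own z axis and vertical below 0.07 rad and linear speed of each of bowl, small_bowl, beaker, lid below 0.02 m/s and angular speed of each of bowl, small_bowl, beaker, lid below 0.2 rad/s and horizontal distance between small_bowl and bowl below 0.013 m and z of small_bowl in the frame of bowl between 0.004 and 0.012 m and horizontal distance between beaker and small_bowl below 0.013 m and z of beaker in the frame of small_bowl between 0.004 and 0.012 m and horizontal distance between lid and jar below 0.009 m and z of lid in the frame of jar between 0.046 and 0.054 m and angle between each of dish, jar's own z axis and vertical below 0.05 rad and z of dish in the frame of shelf between 0.014 and 0.022 m and z of jar in the frame of shelf between 0.014 and 0.022 m); the robot touches nothing.
It fails at once if a piece is dropped into place (faster than 0.5 m/s within the last 20 mm, as after a fall of over 13 mm) ((horizontal distance between bowl and dish below 0.03 m and z of bowl in the frame of dish below 0.028 m and linear speed of bowl above 0.5 m/s) or (horizontal distance between small_bowl and bowl below 0.03 m and z of small_bowl in the frame of bowl below 0.028 m and linear speed of small_bowl above 0.5 m/s) or (horizontal distance between beaker and small_bowl below 0.03 m and z of beaker in the frame of small_bowl below 0.028 m and linear speed of beaker above 0.5 m/s) or (horizontal distance between lid and jar below 0.03 m and z of lid in the frame of jar below 0.07 m and linear speed of lid above 0.5 m/s)).
It fails at once if the dish or the jar is shifted by more than 30 mm (distance of any of dish, jar from where it was at the start of the episode above 0.03 m).
It fails at once if the prop or the cone pack is shifted by more than 30 mm (distance of any of prop, cone_pack from where it was at the start of the episode above 0.03 m).
It also fails if it takes over 115 s, if anything falls off the work surface, if the arm or the gripper's body presses on something with over 40 N, if the wrist force passes 120 N, or if a joint passes its speed limit or range.

## Working session

There is one attempt and no reset: what is moved stays moved. The work goes in short steps, Python scripts to look and compute and a tool call to move; the robot and the scene stay as the last step left them, time stands still between calls to the robot, and variables do not carry over. Pictures are saved under pics/ and viewed, about 12 in all and at most 16, crops included, and the job is handed in when it is done.

Besides the shell and the picture viewer there is one more tool, called after "Call:" as a command line: name --argument value ..., lists and objects as JSON in quotes. step_arm: Moves the arm, as the interface text tells. Scaled input: -1 to 1 covers 0.04 m each way for a shift and 0.08 rad each way for a turn. Its arguments: {"type":"object","properties":{"steps":{"type":"array"},"squeeze":{"type":"number"}},"required":["steps"]}

```bash
ls; mkdir -p pics; cat > h.py <<'E'
import numpy as np, cv2
from rig import env, cams, order
def shot(n,name):
    im,d=cams.get_image(n); cv2.imwrite(f'pics/{name}.png',im[:,:,::-1]); np.savez(f'pics/{name}.npz',im=im,d=d); return im,d
def cloud(n,d):
    c=cams.camera_info(n); K=np.array([[c['fx'],0,c['cx']],[0,c['fy'],c['cy']],[0,0,1.]])
    v,u=np.mgrid[0:400,0:640].astype(np.float32)
    x=(u-c['cx'])/c['fx'];y=(v-c['cy'])/c['fy'];xd,yd=x.copy(),y.copy()
    for _ in range(8):
        s=1+c['k1']*(x*x+y*y); x=xd/s;y=yd/s
    P=np.stack([x*d,y*d,d,np.ones_like(d)],-1)@np.array(c['extrinsics']).T
    P=P[...,:3]; P[d<=0]=np.nan; return P
E
python3 - <<'E'
from h import *
for n in('scene','top'):
    im,d=shot(n,n+'0'); c=cams.camera_info(n); print(n,{k:np.round(v,3).tolist() for k,v in c.items()})
    P=cloud(n,d); print(np.nanmin(P,(0,1)),np.nanmax(P,(0,1)),(d==0).mean())
s=env.observe(); print(s['position'],s['tool_rot'],s['grip_width'],s['time_s'])
a=cv2.imread('pics/scene0.png');b=cv2.imread('pics/top0.png')
E
```

```text
pics
scene {'fx': 389.271, 'fy': 389.271, 'cx': 324.243, 'cy': 205.648, 'k1': -0.093, 'extrinsics': [[0.358, 0.803, -0.477, 1.027], [0.934, -0.306, 0.185, -0.193], [0.003, -0.512, -0.859, 0.915], [0.0, 0.0, 0.0, 1.0]]}
[-2.03743954 -1.59750932 -0.77268851] [1.45092982 2.09436201 0.54027844] 0.003921875
top {'fx': 468.095, 'fy': 468.095, 'cx': 320.321, 'cy': 198.623, 'k1': -0.041, 'extrinsics': [[-0.006, -0.996, 0.091, 0.426], [-1.0, 0.006, 0.004, 0.007], [-0.005, -0.091, -0.996, 1.128], [0.0, 0.0, 0.0, 1.0]]}
[-0.12247791 -1.36280659 -0.77202933] [1.48154725 1.40194919 0.68856915] 0.00407421875
[ 0.15977794 -0.52603947  0.24977627] [[ 2.90519936e-01 -9.56868931e-01 -1.23374390e-04]
 [-9.56868121e-01 -2.90519854e-01  1.27054881e-03]
 [-1.25159139e-03 -2.51066737e-04 -9.99999185e-01]] 0.0851561382969519 0.1
```

View pics/top0.png

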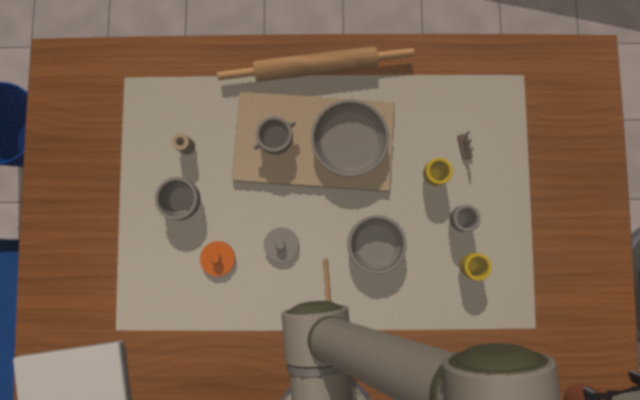

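View pics/scene0.png

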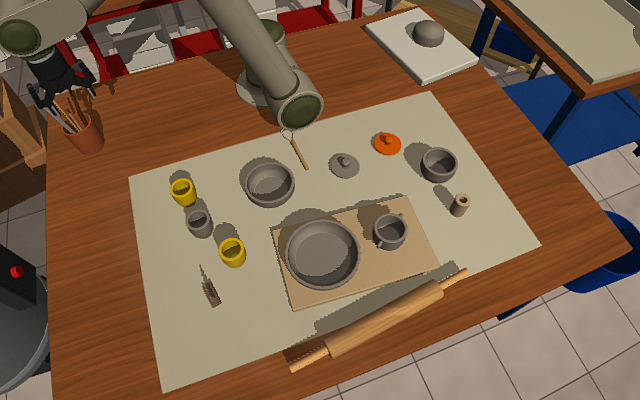

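The top view shows the dish at (350,137), jar (275,134), bowl (377,244), small bowl (178,199), grey beaker (465,218) and lid (281,246). The scene view agrees. Next I fit the rims from both depth clouds.

```bash
cat >> h.py <<'E'
def load(n,name):
    z=np.load(f'pics/{name}.npz'); return z['im'],cloud(n,z['d'])
from scipy.optimize import least_squares
def fit(P,c0,R,wall,reach=None):
    """rim: top level of points near c0, then circle of outer radius R / inner R-wall (mid radius)"""
    p=P.reshape(-1,3); p=p[np.isfinite(p[:,0])]
    p=p[np.hypot(*(p[:,:2]-c0).T)<R+.015]
    zt=np.percentile(p[p[:,2]>.004][:,2],97) if reach is None else reach
    q=p[abs(p[:,2]-zt)<.005]
    f=lambda c:np.hypot(q[:,0]-c[0],q[:,1]-c[1])-(R-wall/2)
    r=least_squares(f,c0,loss='soft_l1',f_scale=.003)
    return r.x,zt,np.median(q[:,2]),len(q),np.sqrt(np.mean(f(r.x)**2))
E
python3 - <<'E'
from h import *
pix=dict(dish=(350,137,.092,8e-3),jar=(275,134,.042,8e-3),bowl=(377,244,.068,8e-3),small=(178,199,.05,8e-3),beaker=(465,218,.031,8e-3),lid=(281,246,.042,.084),prop=(182,142,.021,.01),yel1=(438,171,.031,8e-3),yel2=(477,266,.031,8e-3),orange=(217,258,.042,.08))
_,T=load('top','top0');_,S=load('scene','scene0')
for P,n in((T,'top'),(S,'scene')):
    q=P[...,2][(P[...,0]>.25)&(P[...,0]<.6)&(abs(P[...,1])<.4)]; h,e=np.histogram(q,np.arange(-.006,.03,.002)); print(n,dict(zip(np.round(e,3).tolist(),h.tolist())))
for k,(u,v,R,w) in pix.items():
    c0=np.nanmedian(T[v-3:v+4,u-3:u+4].reshape(-1,3),0)[:2]
    for P in(T,S):
        try:
            c,zt,zm,n,rms=fit(P,c0,R,w); print(k,np.round(c,4),'z %.4f med %.4f n%d rms %.4f'%(zt,zm,n,rms))
        except Exception as e: print(k,e)
for u,v in((466,150),(464,135),(469,178),(325,260),(328,295)): print(u,v,np.round(T[v,u],3))
for u,v in((237,94),(394,100),(390,191),(234,182)): print('shelf',np.round(T[v,u],3))
E
```

```text
top {-0.006: 261, -0.004: 2398, -0.002: 8542, 0.0: 13249, 0.002: 9229, 0.004: 2976, 0.006: 1034, 0.008: 834, 0.01: 643, 0.012: 768, 0.014: 1145, 0.016: 1416, 0.018: 1170, 0.02: 519, 0.022: 178, 0.024: 113, 0.026: 109}
scene {-0.006: 56, -0.004: 1027, -0.002: 5240, 0.0: 8768, 0.002: 4638, 0.004: 818, 0.006: 345, 0.008: 398, 0.01: 244, 0.012: 347, 0.014: 581, 0.016: 775, 0.018: 593, 0.02: 263, 0.022: 106, 0.024: 109, 0.026: 105}
dish [ 0.6675 -0.0581] z 0.0593 med 0.0577 n804 rms 0.0025
dish [ 0.6709 -0.059 ] z 0.0590 med 0.0577 n757 rms 0.0025
jar [0.6734 0.1174] z 0.0779 med 0.0760 n354 rms 0.0024
jar [0.6762 0.1156] z 0.0774 med 0.0759 n304 rms 0.0025
bowl [ 0.4201 -0.1178] z 0.0521 med 0.0501 n560 rms 0.0023
bowl [ 0.4231 -0.1191] z 0.0516 med 0.0497 n395 rms 0.0025
small [0.5282 0.3444] z 0.0626 med 0.0602 n406 rms 0.0024
small [0.531  0.3424] z 0.0611 med 0.0593 n269 rms 0.0028
beaker [ 0.478  -0.3194] z 0.0729 med 0.0701 n228 rms 0.0023
beaker [ 0.4816 -0.3222] z 0.0715 med 0.0695 n207 rms 0.0025
lid [0.4199 0.1051] z 0.0369 med 0.0365 n80 rms 0.0083
lid [0.4238 0.1045] z 0.0371 med 0.0359 n48 rms 0.0086
prop [0.6613 0.3382] z 0.0633 med 0.0606 n151 rms 0.0029
prop [0.6634 0.3361] z 0.0623 med 0.0602 n132 rms 0.0033
yel1 [ 0.5869 -0.2604] z 0.0729 med 0.0701 n207 rms 0.0024
yel1 [ 0.5899 -0.2626] z 0.0716 med 0.0697 n206 rms 0.0023
yel2 [ 0.3675 -0.342 ] z 0.0729 med 0.0702 n239 rms 0.0023
yel2 [ 0.3714 -0.344 ] z 0.0719 med 0.0700 n157 rms 0.0024
orange [0.3882 0.2571] z 0.0368 med 0.0365 n83 rms 0.0066
orange [0.3924 0.2519] z 0.0360 med 0.0358 n36 rms 0.0059
466 150 [ 0.645 -0.342  0.012]
464 135 [ 0.678 -0.333  0.031]
469 178 [ 0.578 -0.35   0.001]
325 260 [0.383 0.001 0.012]
328 295 [ 0.301 -0.005  0.01 ]
shelf [0.791 0.216 0.003]
shelf [ 0.772 -0.171  0.004]
shelf [ 0.547 -0.157  0.001]
shelf [ 0.572  0.222 -0.001]
```

The two views agree: rims at 50, 60, 70, 58 and 76 mm, and the cameras differ by about 3 mm. I'll keep the jaws along world x (yaw 0) and start with the bowl.

Call:
step_arm --steps '[{"xyz":[0,0,-1],"turn":[0,0,0],"gripper":-0.3},{"xyz":[0,0,-1],"turn":[0,0,0],"gripper":-0.3},{"xyz":[0,0,-0.5],"turn":[0,0,0],"gripper":-0.3},{"xyz":[0,0,0],"turn":[0,0,-1],"gripper":-0.3},{"xyz":[0,0,0],"turn":[0,0,-1],"gripper":-0.3},{"xyz":[0,0,0],"turn":[0,0,-1],"gripper":-0.3},{"xyz":[0,0,0],"turn":[0,0,-1],"gripper":-0.3},{"xyz":[0,0,0],"turn":[0,0,-1],"gripper":-0.3},{"xyz":[0,0,0],"turn":[0,0,-1],"gripper":-0.3},{"xyz":[0,0,0],"turn":[0,0,-1],"gripper":-0.3},{"xyz":[0,0,0],"turn":[0,0,-1],"gripper":-0.3},{"xyz":[0,0,0],"turn":[0,0,-1],"gripper":-0.3},{"xyz":[0,0,0],"turn":[0,0,-1],"gripper":-0.3},{"xyz":[0,0,0],"turn":[0,0,-1],"gripper":-0.3},{"xyz":[0,0,0],"turn":[0,0,-1],"gripper":-0.3},{"xyz":[0,0,0],"turn":[0,0,-1],"gripper":-0.3},{"xyz":[0,0,0],"turn":[0,0,-1],"gripper":-0.3},{"xyz":[0,0,0],"turn":[0,0,-1],"gripper":-0.3},{"xyz":[0,0,0],"turn":[0,0,-0.95],"gripper":-0.3}]' --squeeze 60

```text
time_s: 1.68
position: [0.1598, -0.5261, 0.3499]
tool_rot: [[1.0, 0.004, -0.0], [0.004, -1.0, 0.001], [-0.0, -0.001, -1.0]]
ft_force: [-0.3, -0.5, 0.8]
grip_width: 0.0298
```

Call:
step_arm --steps '[{"xyz":[0.353,-0.728,0.446],"turn":[0,0,0],"gripper":-0.3},{"xyz":[0.353,-0.728,0.446],"turn":[0,0,0],"gripper":-0.3},{"xyz":[0.353,-0.728,0.446],"turn":[0,0,0],"gripper":-0.3},{"xyz":[0.353,-0.728,0.446],"turn":[0,0,0],"gripper":-0.3},{"xyz":[0.353,-0.728,0.446],"turn":[0,0,0],"gripper":-0.3},{"xyz":[0.353,-0.728,0.446],"turn":[0,0,0],"gripper":-0.3},{"xyz":[0.353,-0.728,0.446],"turn":[0,0,0],"gripper":-0.3},{"xyz":[0.353,-0.728,0.446],"turn":[0,0,0],"gripper":-0.3},{"xyz":[0.353,-0.728,0.446],"turn":[0,0,0],"gripper":-0.3},{"xyz":[0.353,-0.728,0.446],"turn":[0,0,0],"gripper":-0.3},{"xyz":[0.353,-0.728,0.446],"turn":[0,0,0],"gripper":-0.3},{"xyz":[0.353,-0.728,0.446],"turn":[0,0,0],"gripper":-0.3},{"xyz":[0.353,-0.728,0.446],"turn":[0,0,0],"gripper":-0.3},{"xyz":[0.353,-0.728,0.446],"turn":[0,0,0],"gripper":-0.3},{"xyz":[0,0,0],"turn":[0,0,0],"gripper":-0.3},{"xyz":[0,0,0],"turn":[0,0,0],"gripper":-0.3}]'

```text
time_s: 3.02
position: [0.3574, -0.1172, 0.0999]
tool_rot: [[1.0, 0.004, -0.002], [0.004, -1.0, 0.001], [-0.002, -0.001, -1.0]]
ft_force: [0.6, -0.3, 0.1]
grip_width: 0.0298
```

```bash
python3 - <<'E'
from h import *
print(env.observe()['position']); shot('scene','s1')
E
python3 -c "
import cv2;a=cv2.imread('pics/s1.png')[100:300,150:400];cv2.imwrite('pics/s1c.png',cv2.resize(a,None,fx=2.5,fy=2.5))"
```

```text
[ 0.35743123 -0.11717068  0.0999391 ]
```

View pics/s1c.png

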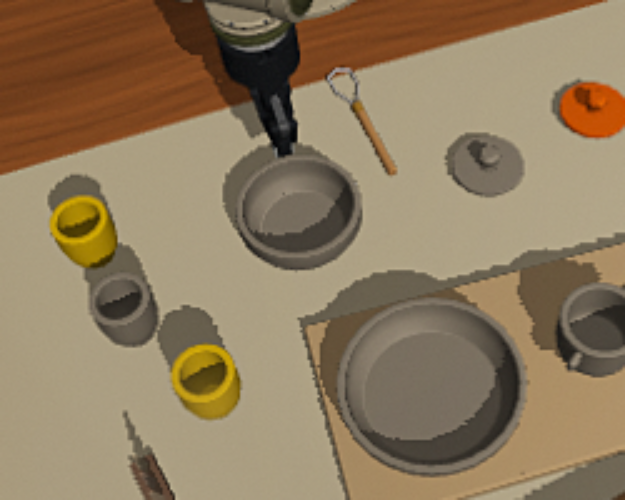

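The open fingers sit above the bowl's near rim, at about (285,155) in the crop, with one on each side. I'll descend and grip.

Call:
step_arm --steps '[{"xyz":[0,0.02,0.29],"turn":[0,0,0],"gripper":-0.3},{"xyz":[0,0.01,0.29],"turn":[0,0,0],"gripper":-0.3},{"xyz":[0,0,0.29],"turn":[0,0,0],"gripper":-0.3},{"xyz":[0,0,0.28],"turn":[0,0,0],"gripper":-0.3},{"xyz":[0,0,0],"turn":[0,0,0],"gripper":-0.5},{"xyz":[0,0,0],"turn":[0,0,0],"gripper":-0.7},{"xyz":[0,0,0],"turn":[0,0,0],"gripper":-1},{"xyz":[0,0,0],"turn":[0,0,0],"gripper":-1},{"xyz":[0,0,0],"turn":[0,0,0],"gripper":-1},{"xyz":[0,0,0],"turn":[0,0,0],"gripper":-1}]'

```text
time_s: 3.9
position: [0.3576, -0.1203, 0.0552]
tool_rot: [[1.0, 0.0, 0.001], [0.0, -1.0, -0.001], [0.001, 0.001, -1.0]]
ft_force: [-4.2, -3.5, 7.1]
grip_width: 0.0082
```

Call:
step_arm --steps '[{"xyz":[0,0,-0.1],"turn":[0,0,0],"gripper":-1},{"xyz":[0,0,-0.3],"turn":[0,0,0],"gripper":-1},{"xyz":[0,0,-0.4],"turn":[0,0,0],"gripper":-1},{"xyz":[0,0,-0.4],"turn":[0,0,0],"gripper":-1},{"xyz":[0,0,-0.4],"turn":[0,0,0],"gripper":-1},{"xyz":[0,0,-0.4],"turn":[0,0,0],"gripper":-1},{"xyz":[0,0,-0.4],"turn":[0,0,0],"gripper":-1},{"xyz":[0,0,-0.4],"turn":[0,0,0],"gripper":-1},{"xyz":[0,0,-0.4],"turn":[0,0,0],"gripper":-1},{"xyz":[0,0,-0.2],"turn":[0,0,0],"gripper":-1},{"xyz":[0,0,-0.1],"turn":[0,0,0],"gripper":-1},{"xyz":[0,0,0],"turn":[0,0,0],"gripper":-1},{"xyz":[0,0,0],"turn":[0,0,0],"gripper":-1}]'

```text
time_s: 4.98
position: [0.3571, -0.1194, 0.1942]
tool_rot: [[1.0, 0.0, -0.001], [0.0, -1.0, 0.001], [-0.001, -0.001, -1.0]]
ft_force: [-0.3, 0.2, -3.1]
grip_width: 0.0078
```

```bash
python3 - <<'E'
from h import *
s=env.observe();p=s['position'];print(p,s['ft_force'],s['wrist_torque'],s['grip_width']); im,d=shot('scene','s2');shot('top','t2')
P=cloud('scene',d).reshape(-1,3);T=load('top','t2')[1].reshape(-1,3)
for n,Q in(('s',P),('t',T)):
    q=Q[(Q[:,2]>.08)&(Q[:,2]<.26)&(abs(Q[:,1]-p[1])<.09)&(Q[:,0]>p[0]+.01)&(Q[:,0]<p[0]+.16)]
    b=np.digitize(q[:,0]-p[0],np.arange(0,.17,.01))
    print(n,len(q),[(int(i)*10,round(float(np.percentile(q[b==i,2],98)),4)) for i in np.unique(b)])
E
python3 -c "
import cv2;a=cv2.imread('pics/s2.png')[60:260,180:430];cv2.imwrite('pics/s2c.png',cv2.resize(a,None,fx=2.5,fy=2.5))"
```

```text
[ 0.35713621 -0.11944919  0.19416999] [-0.31145675  0.19408586 -3.12088099] [-0.00874258  0.16812425  0.07109572] 0.007753509804803182
s 2189 [(20, 0.2535), (30, 0.2058), (40, 0.2271), (50, 0.2388), (60, 0.2508), (70, 0.1896), (80, 0.1886), (90, 0.1898), (100, 0.1895), (110, 0.1892), (120, 0.1887), (130, 0.1886), (140, 0.187)]
t 2357 [(20, 0.1906), (30, 0.1907), (40, 0.1903), (50, 0.19), (60, 0.1899), (70, 0.1891), (80, 0.1892), (90, 0.1885), (100, 0.1879), (110, 0.1887), (120, 0.1893), (130, 0.1896)]
```

View pics/s2c.png

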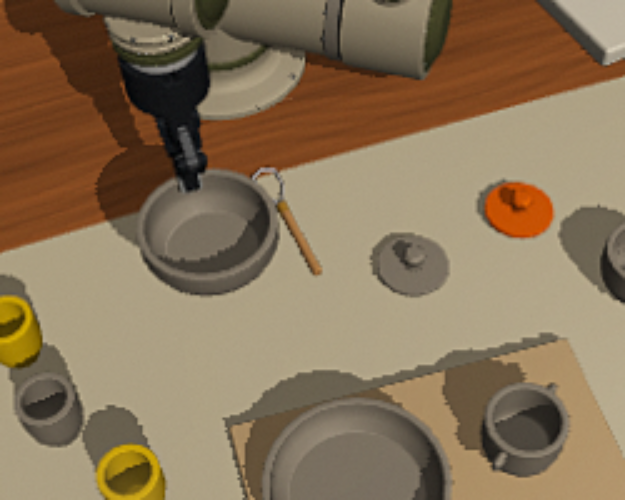

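The bowl hangs almost level: rim at 0.1895 with the TCP at 0.194. I'll get its centre relative to the TCP.

```bash
cat >> h.py <<'E'
def rim(P,c0,zr,R,wall=.008,dz=.006):
    """rim ring near c0,zr: plane tilt + circle centre. Returns centre, z at centre, slope x,y"""
    p=P.reshape(-1,3); p=p[np.isfinite(p[:,0])]; a,b=0.,0.; c=np.array(c0,float); z0=zr
    for k in range(6):
        r=np.hypot(*(p[:,:2]-c).T); e=p[:,2]-(z0+a*(p[:,0]-c[0])+b*(p[:,1]-c[1]))
        q=p[(abs(e)<(dz if k<2 else .0045))&(abs(r-R+wall/2)<(.014 if k<2 else .007))]
        A=np.c_[np.ones(len(q)),q[:,:2]-c]; z0,a,b=least_squares(lambda s:A@s-q[:,2],[z0,a,b],loss='soft_l1',f_scale=.002).x
        c=least_squares(lambda s:np.hypot(q[:,0]-s[0],q[:,1]-s[1])-R+wall/2,c,loss='soft_l1',f_scale=.003).x
    return np.round([*c,z0,a,b,len(q)],4)
def look(tag,items):
    for n in('top','scene'):
        im,d=shot(n,f'{tag}_{n}'); P=cloud(n,d)
        for k,c,z,R in items:
            try: print(n,k,rim(P,c,z,R))
            except Exception as e: print(n,k,'fail',e)
    s=env.observe(); print(s['position'],s['ft_force'],s['grip_width'],s['time_s'])
E
python3 - <<'E'
from h import *
for n,f in(('top','t2'),('scene','s2')):
    P=load(n,f)[1]; print(n,rim(P,[.421,-.119],.189,.068),rim(P,[.669,-.0585],.058,.092),rim(P,[.675,.1165],.076,.042))
E
```

```text
top [ 4.187e-01 -1.167e-01  1.874e-01 -2.030e-02 -2.000e-04  5.690e+02] [ 6.674e-01 -5.800e-02  5.770e-02 -2.700e-03  7.000e-04  8.360e+02] [ 6.731e-01  1.173e-01  7.560e-02 -9.000e-03  6.000e-04  3.750e+02]
scene [ 4.226e-01 -1.184e-01  1.870e-01 -1.490e-02  3.300e-03  5.060e+02] [ 6.71e-01 -5.91e-02  5.76e-02  5.00e-04 -0.00e+00  7.85e+02] [ 6.764e-01  1.155e-01  7.560e-02 -1.900e-03  2.800e-03  3.200e+02]
```

Carry the bowl over the dish: +0.2485 x, +0.059 y, with a 1° level correction. Then lower it partway.

Call:
step_arm --steps '[{"xyz":[0.3,-0.07,0],"turn":[0,0.1,0],"gripper":-1},{"xyz":[0.6,-0.14,0],"turn":[0,0.1,0],"gripper":-1},{"xyz":[0.6,-0.14,0],"turn":[0,0,0],"gripper":-1},{"xyz":[0.6,-0.14,0],"turn":[0,0,0],"gripper":-1},{"xyz":[0.6,-0.14,0],"turn":[0,0,0],"gripper":-1},{"xyz":[0.6,-0.14,0],"turn":[0,0,0],"gripper":-1},{"xyz":[0.6,-0.14,0],"turn":[0,0,0],"gripper":-1},{"xyz":[0.6,-0.14,0],"turn":[0,0,0],"gripper":-1},{"xyz":[0.6,-0.14,0],"turn":[0,0,0],"gripper":-1},{"xyz":[0.6,-0.14,0],"turn":[0,0,0],"gripper":-1},{"xyz":[0.4,-0.1,0],"turn":[0,0,0],"gripper":-1},{"xyz":[0.1,-0.05,0.2],"turn":[0,0,0],"gripper":-1},{"xyz":[0,0,0.4],"turn":[0,0,0],"gripper":-1},{"xyz":[0,0,0.5],"turn":[0,0,0],"gripper":-1},{"xyz":[0,0,0.5],"turn":[0,0,0],"gripper":-1},{"xyz":[0,0,0.3],"turn":[0,0,0],"gripper":-1},{"xyz":[0,0,0.2],"turn":[0,0,0],"gripper":-1},{"xyz":[0,0,0],"turn":[0,0,0],"gripper":-1},{"xyz":[0,0,0],"turn":[0,0,0],"gripper":-1}]'

```text
time_s: 6.67
position: [0.6067, -0.0605, 0.1139]
tool_rot: [[1.0, -0.0, 0.015], [-0.0, -1.0, 0.0], [0.015, -0.0, -1.0]]
ft_force: [0.2, 0.1, -2.6]
grip_width: 0.008
```

```bash
python3 - <<'E'
from h import *
look('b3',[('bowl',[.669,-.059],.104,.068),('dish',[.669,-.0585],.058,.092)])
E
```

```text
top bowl [ 6.682e-01 -5.790e-02  1.073e-01  6.000e-03 -1.700e-03  1.310e+02]
top dish [ 6.676e-01 -5.840e-02  5.810e-02 -1.600e-03 -4.400e-03  3.810e+02]
scene bowl [ 6.721e-01 -5.910e-02  1.088e-01 -2.700e-03  1.100e-03  5.660e+02]
scene dish [ 6.705e-01 -5.890e-02  5.790e-02 -2.900e-03  1.000e-04  5.920e+02]
[ 0.6071783  -0.06061977  0.11500699] [ 1.1403533   0.22028919 -2.66320229] 0.007999760890113406 6.7667
```

Call:
step_arm --steps '[{"xyz":[-0.02,0,0.2],"turn":[0,0,0],"gripper":-1},{"xyz":[0,0,0.2],"turn":[0,0,0],"gripper":-1},{"xyz":[0,0,0.15],"turn":[0,0,0],"gripper":-1},{"xyz":[0,0,0.1],"turn":[0,0,0],"gripper":-1},{"xyz":[0,0,0.05],"turn":[0,0,0],"gripper":-1},{"xyz":[0,0,0.04],"turn":[0,0,0],"gripper":-1},{"xyz":[0,0,0],"turn":[0,0,0],"gripper":-1},{"xyz":[0,0,0],"turn":[0,0,0],"gripper":-1}]'

```text
time_s: 7.43
position: [0.6066, -0.0606, 0.0847]
tool_rot: [[1.0, 0.0, 0.016], [0.0, -1.0, -0.0], [0.016, 0.0, -1.0]]
ft_force: [0.0, -0.2, -4.2]
grip_width: 0.008
```

Call:
step_arm --steps '[{"xyz":[0,0,0.03],"turn":[0,0,0],"gripper":-1},{"xyz":[0,0,0.03],"turn":[0,0,0],"gripper":-1},{"xyz":[0,0,0],"turn":[0,0,0],"gripper":-1},{"xyz":[0,0,0],"turn":[0,0,0],"gripper":-1}]'

```text
time_s: 7.77
position: [0.6065, -0.0606, 0.0821]
tool_rot: [[1.0, 0.0, 0.016], [0.0, -1.0, 0.0], [0.016, -0.0, -1.0]]
ft_force: [0.2, -0.2, -3.6]
grip_width: 0.0076
```

Call:
step_arm --steps '[{"xyz":[0,0,0.03],"turn":[0,0,0],"gripper":-1},{"xyz":[0,0,0.03],"turn":[0,0,0],"gripper":-1},{"xyz":[0,0,0],"turn":[0,0,0],"gripper":-1},{"xyz":[0,0,0],"turn":[0,0,0],"gripper":-1}]'

```text
time_s: 8.1
position: [0.6066, -0.0606, 0.0812]
tool_rot: [[1.0, 0.0, 0.017], [0.0, -1.0, -0.001], [0.017, 0.001, -1.0]]
ft_force: [-4.3, 0.3, 7.8]
grip_width: 0.008
```

Call:
step_arm --steps '[{"xyz":[0,0,0],"turn":[0,0,0],"gripper":-0.75},{"xyz":[0,0,0],"turn":[0,0,0],"gripper":-0.65},{"xyz":[0,0,0],"turn":[0,0,0],"gripper":-0.55},{"xyz":[0,0,0],"turn":[0,0,0],"gripper":-0.5},{"xyz":[0,0,-0.1],"turn":[0,0,0],"gripper":-0.5},{"xyz":[0,0,-0.2],"turn":[0,0,0],"gripper":-0.5},{"xyz":[0,0,-0.4],"turn":[0,0,0],"gripper":-0.5},{"xyz":[0,0,-0.6],"turn":[0,0,0],"gripper":-0.5},{"xyz":[0,0,-0.6],"turn":[0,0,0],"gripper":-0.3},{"xyz":[-0.2,-0.5,-0.5],"turn":[0,-0.2,0],"gripper":-0.3},{"xyz":[-0.3,-1,0],"turn":[0,0,0],"gripper":-0.3},{"xyz":[-0.3,-1,0],"turn":[0,0,0],"gripper":-0.3},{"xyz":[-0.3,-1,0],"turn":[0,0,0],"gripper":-0.3},{"xyz":[-0.3,-1,0],"turn":[0,0,0],"gripper":-0.3},{"xyz":[-0.3,-1,0],"turn":[0,0,0],"gripper":-0.3},{"xyz":[-0.3,-1,0],"turn":[0,0,0],"gripper":-0.3},{"xyz":[-0.3,-1,0],"turn":[0,0,0],"gripper":-0.3},{"xyz":[-0.3,-1,0],"turn":[0,0,0],"gripper":-0.3},{"xyz":[-0.3,-0.6,0],"turn":[0,0,0],"gripper":-0.3},{"xyz":[0,0,0],"turn":[0,0,0],"gripper":-0.3}]'

```text
time_s: 9.77
position: [0.4868, 0.307, 0.1764]
tool_rot: [[1.0, 0.005, 0.0], [0.005, -1.0, 0.001], [0.0, -0.001, -1.0]]
ft_force: [0.4, 0.9, -0.3]
grip_width: 0.0299
```

```bash
python3 - <<'E'
from h import *
look('c4',[('bowl',[.669,-.059],.076,.068),('dish',[.669,-.0585],.058,.092),('small',[.5295,.3435],.06,.05)])
E
```

```text
top bowl [ 6.682e-01 -5.810e-02  7.560e-02 -2.600e-03  2.800e-03  6.210e+02]
top dish [ 6.674e-01 -5.800e-02  5.760e-02 -5.300e-03 -5.000e-04  8.340e+02]
top small [ 5.282e-01  3.449e-01  6.060e-02 -9.600e-03  2.330e-02  2.290e+02]
scene bowl [ 6.719e-01 -5.930e-02  7.570e-02  7.000e-04  3.000e-03  5.990e+02]
scene dish [ 6.71e-01 -5.91e-02  5.77e-02  1.40e-03 -1.40e-03  7.71e+02]
scene small [ 5.316e-01  3.419e-01  5.920e-02  1.080e-02 -1.000e-04  2.990e+02]
[0.48887236 0.30348318 0.17625424] [ 0.32792632 -0.29529979 -0.96489438] 0.02998520739930179 9.8667
```

The bowl is seated: rim 18 mm above the dish's, about 1 mm off centre, level, and the dish hasn't moved. On to the small bowl.

Call:
step_arm --steps '[{"xyz":[-0.13,-0.5,0],"turn":[0,0,0.03],"gripper":-0.3},{"xyz":[0,-0.5,0.2],"turn":[0,0,0],"gripper":-0.3},{"xyz":[0,0,0.5],"turn":[0,0,0],"gripper":-0.3},{"xyz":[0,0,0.5],"turn":[0,0,0],"gripper":-0.3},{"xyz":[0,0,0.3],"turn":[0,0,0],"gripper":-0.3},{"xyz":[0,0,0],"turn":[0,0,0],"gripper":-0.3},{"xyz":[0,0,0],"turn":[0,0,0],"gripper":-0.3}]'

```text
time_s: 10.45
position: [0.4848, 0.3418, 0.1159]
tool_rot: [[1.0, -0.004, -0.0], [-0.004, -1.0, -0.0], [-0.0, 0.0, -1.0]]
ft_force: [0.4, 0.4, 0.1]
grip_width: 0.0298
```

Call:
step_arm --steps '[{"xyz":[-0.02,-0.04,0.3],"turn":[0,0,0],"gripper":-0.3},{"xyz":[0,0,0.4],"turn":[0,0,0],"gripper":-0.3},{"xyz":[0,0,0.4],"turn":[0,0,0],"gripper":-0.3},{"xyz":[0,0,0.2],"turn":[0,0,0],"gripper":-0.3},{"xyz":[0,0,0],"turn":[0,0,0],"gripper":-0.3},{"xyz":[0,0,0],"turn":[0,0,0],"gripper":-0.5},{"xyz":[0,0,0],"turn":[0,0,0],"gripper":-0.7},{"xyz":[0,0,0],"turn":[0,0,0],"gripper":-1},{"xyz":[0,0,0],"turn":[0,0,0],"gripper":-1},{"xyz":[0,0,0],"turn":[0,0,0],"gripper":-1},{"xyz":[0,0,0],"turn":[0,0,0],"gripper":-1}]'

```text
time_s: 11.37
position: [0.4839, 0.3444, 0.065]
tool_rot: [[1.0, -0.002, 0.002], [-0.002, -1.0, 0.001], [0.002, -0.001, -1.0]]
ft_force: [-1.3, -1.2, 6.2]
grip_width: 0.0078
```

Call:
step_arm --steps '[{"xyz":[0,0,-0.1],"turn":[0,0,0],"gripper":-1},{"xyz":[0,0,-0.3],"turn":[0,0,0],"gripper":-1},{"xyz":[0,0,-0.5],"turn":[0,0,0],"gripper":-1},{"xyz":[0,0,-0.5],"turn":[0,0,0],"gripper":-1},{"xyz":[0,0,-0.5],"turn":[0,0,0],"gripper":-1},{"xyz":[0,0,-0.5],"turn":[0,0,0],"gripper":-1},{"xyz":[0,0,-0.5],"turn":[0,0,0],"gripper":-1},{"xyz":[0,0,-0.4],"turn":[0,0,0],"gripper":-1},{"xyz":[0,0,-0.2],"turn":[0,0,0],"gripper":-1},{"xyz":[0,0.1,0],"turn":[0,0,0],"gripper":-1},{"xyz":[0.1,0.3,0],"turn":[0,0,0],"gripper":-1},{"xyz":[0.3,0.7,0],"turn":[0,0,0],"gripper":-1},{"xyz":[0.3,0.7,0],"turn":[0,0,0],"gripper":-1},{"xyz":[0.3,0.7,0],"turn":[0,0,0],"gripper":-1},{"xyz":[0.3,0.7,0],"turn":[0,0,0],"gripper":-1},{"xyz":[0.3,0.7,0],"turn":[0,0,0],"gripper":-1},{"xyz":[0.3,0.7,0],"turn":[0,0,0],"gripper":-1},{"xyz":[0.1,0.2,0],"turn":[0,0,0],"gripper":-1},{"xyz":[0,0,0],"turn":[0,0,0],"gripper":-1},{"xyz":[0,0,0],"turn":[0,0,0],"gripper":-1}]'

```text
time_s: 13.03
position: [0.5623, 0.1517, 0.2026]
tool_rot: [[1.0, -0.004, -0.002], [-0.004, -1.0, 0.0], [-0.002, -0.0, -1.0]]
ft_force: [-0.0, 0.9, -2.2]
grip_width: 0.0082
```

```bash
python3 - <<'E'
from h import *
p=env.observe()['position']
look('d5',[('small',[p[0]+.046,p[1]],p[2]-.005,.05)])
E
```

```text
top small [6.047e-01 1.512e-01 1.983e-01 4.320e-02 5.350e-02 4.700e+01]
scene small [ 6.084e-01  1.526e-01  1.973e-01 -7.800e-03  3.400e-03  3.750e+02]
[0.56209831 0.15296825 0.20311437] [-0.48895496 -0.60082107 -2.50242676] 0.00783450943304878 13.1333
```

Call:
step_arm --steps '[{"xyz":[0.1,0.3,0],"turn":[0,0.1,0],"gripper":-1},{"xyz":[0.2,0.7,0],"turn":[0,0,0],"gripper":-1},{"xyz":[0.2,0.7,0],"turn":[0,0,0],"gripper":-1},{"xyz":[0.2,0.7,0],"turn":[0,0,0],"gripper":-1},{"xyz":[0.2,0.7,0],"turn":[0,0,0],"gripper":-1},{"xyz":[0.2,0.7,0],"turn":[0,0,0],"gripper":-1},{"xyz":[0.2,0.7,0],"turn":[0,0,0],"gripper":-1},{"xyz":[0.2,0.6,0],"turn":[0,0,0],"gripper":-1},{"xyz":[0.09,0.2,0],"turn":[0,0,0],"gripper":-1},{"xyz":[0,0,0.2],"turn":[0,0,0],"gripper":-1},{"xyz":[0,0,0.4],"turn":[0,0,0],"gripper":-1},{"xyz":[0,0,0.4],"turn":[0,0,0],"gripper":-1},{"xyz":[0,0,0.3],"turn":[0,0,0],"gripper":-1},{"xyz":[0,0,0.15],"turn":[0,0,0],"gripper":-1},{"xyz":[0,0,0],"turn":[0,0,0],"gripper":-1},{"xyz":[0,0,0],"turn":[0,0,0],"gripper":-1}]'

```text
time_s: 14.47
position: [0.6263, -0.0591, 0.1463]
tool_rot: [[1.0, -0.001, 0.008], [-0.001, -1.0, 0.0], [0.008, -0.0, -1.0]]
ft_force: [-0.2, 0.2, -0.9]
grip_width: 0.008
```

```bash
python3 - <<'E'
from h import *
p=env.observe()['position']
look('d6',[('small',[p[0]+.046,p[1]],p[2]-.005,.05),('bowl',[.67,-.0587],.0757,.068)])
E
```

```text
top small [ 6.556e-01 -6.390e-02  1.448e-01 -5.400e-03 -9.880e-02  2.700e+01]
top bowl [ 6.698e-01 -5.950e-02  7.690e-02  8.200e-03  6.200e-03  6.700e+01]
scene small [ 6.730e-01 -5.840e-02  1.417e-01  7.300e-03  2.300e-03  4.090e+02]
scene bowl [ 6.716e-01 -5.920e-02  7.570e-02 -3.100e-03  1.200e-03  4.100e+02]
[ 0.62667687 -0.05963417  0.14701253] [ 0.37572872  0.40345671 -0.70773977] 0.007939897892230175 14.5667
```

Call:
step_arm --steps '[{"xyz":[-0.03,0,0.2],"turn":[0,-0.05,0],"gripper":-1},{"xyz":[0,0,0.3],"turn":[0,0,0],"gripper":-1},{"xyz":[0,0,0.25],"turn":[0,0,0],"gripper":-1},{"xyz":[0,0,0.2],"turn":[0,0,0],"gripper":-1},{"xyz":[0,0,0.1],"turn":[0,0,0],"gripper":-1},{"xyz":[0,0,0.05],"turn":[0,0,0],"gripper":-1},{"xyz":[0,0,0.03],"turn":[0,0,0],"gripper":-1},{"xyz":[0,0,0],"turn":[0,0,0],"gripper":-1},{"xyz":[0,0,0],"turn":[0,0,0],"gripper":-1}]'

```text
time_s: 15.32
position: [0.6256, -0.0601, 0.1013]
tool_rot: [[1.0, -0.002, 0.005], [-0.002, -1.0, -0.0], [0.005, 0.0, -1.0]]
ft_force: [0.3, -0.6, -2.5]
grip_width: 0.0081
```

Call:
step_arm --steps '[{"xyz":[0,0,0.03],"turn":[0,0,0],"gripper":-1},{"xyz":[0,0,0.03],"turn":[0,0,0],"gripper":-1},{"xyz":[0,0,0.02],"turn":[0,0,0],"gripper":-1},{"xyz":[0,0,0],"turn":[0,0,0],"gripper":-1},{"xyz":[0,0,0],"turn":[0,0,0],"gripper":-1}]'

```text
time_s: 15.73
position: [0.6257, -0.0602, 0.0991]
tool_rot: [[1.0, -0.002, 0.006], [-0.002, -1.0, -0.001], [0.006, 0.001, -1.0]]
ft_force: [-2.3, -0.2, 7.0]
grip_width: 0.0077
```

Call:
step_arm --steps '[{"xyz":[0,0,0],"turn":[0,0,0],"gripper":-0.75},{"xyz":[0,0,0],"turn":[0,0,0],"gripper":-0.65},{"xyz":[0,0,0],"turn":[0,0,0],"gripper":-0.6},{"xyz":[0,0,0],"turn":[0,0,0],"gripper":-0.55},{"xyz":[0,0,-0.1],"turn":[0,0,0],"gripper":-0.55},{"xyz":[0,0,-0.2],"turn":[0,0,0],"gripper":-0.55},{"xyz":[0,0,-0.5],"turn":[0,0,0],"gripper":-0.5},{"xyz":[0,0,-0.7],"turn":[0,0,0],"gripper":-0.3},{"xyz":[0,0,-0.7],"turn":[0,-0.05,0],"gripper":-0.3},{"xyz":[-0.2,0.3,-0.3],"turn":[0,0,0],"gripper":-0.3},{"xyz":[-0.5,0.75,0],"turn":[0,0,0],"gripper":-0.3},{"xyz":[-0.5,0.75,0],"turn":[0,0,0],"gripper":-0.3},{"xyz":[-0.5,0.75,0],"turn":[0,0,0],"gripper":-0.3},{"xyz":[-0.5,0.75,0],"turn":[0,0,0],"gripper":-0.3},{"xyz":[-0.5,0.75,0],"turn":[0,0,0],"gripper":-0.3},{"xyz":[-0.5,0.75,0],"turn":[0,0,0],"gripper":-0.3},{"xyz":[-0.5,0.75,0],"turn":[0,0,0],"gripper":-0.3},{"xyz":[-0.5,0.75,0],"turn":[0,0,0],"gripper":-0.3},{"xyz":[-0.1,0.2,0],"turn":[0,0,0],"gripper":-0.3},{"xyz":[0,0,0],"turn":[0,0,0],"gripper":-0.3}]'

```text
time_s: 17.4
position: [0.4507, -0.3218, 0.1976]
tool_rot: [[1.0, -0.006, -0.0], [-0.006, -1.0, -0.0], [-0.0, 0.0, -1.0]]
ft_force: [-0.4, 0.4, 0.5]
grip_width: 0.0302
```

```bash
python3 - <<'E'
from h import *
look('e7',[('small',[.67,-.0587],.094,.05),('bowl',[.67,-.0587],.0757,.068),('beaker',[.48,-.321],.07,.031)])
E
```

```text
top small [ 6.69e-01 -5.80e-02  9.38e-02 -2.10e-03 -2.00e-04  4.52e+02]
top bowl [ 6.683e-01 -5.810e-02  7.580e-02 -5.000e-04 -3.000e-04  6.130e+02]
top beaker [ 4.78e-01 -3.19e-01  6.95e-02  3.30e-03  1.14e-02  2.62e+02]
scene small [ 6.725e-01 -5.930e-02  9.380e-02 -1.600e-03  1.010e-02  4.180e+02]
scene bowl [ 6.717e-01 -5.920e-02  7.570e-02  2.700e-03  2.100e-03  5.830e+02]
scene beaker [ 4.819e-01 -3.223e-01  6.910e-02  1.000e-03  5.200e-03  2.290e+02]
[ 0.45229855 -0.31929835  0.19764617] [-0.31784372 -0.73682082  0.67539698] 0.029966822701271618 17.5
```

The small bowl is seated (rim at 93.8 mm, under 1 mm off centre). Now the grey beaker.

Call:
step_arm --steps '[{"xyz":[0.02,0.03,0.3],"turn":[0,0,-0.06],"gripper":-0.3},{"xyz":[0,0,0.5],"turn":[0,0,0],"gripper":-0.3},{"xyz":[0,0,0.5],"turn":[0,0,0],"gripper":-0.3},{"xyz":[0,0,0.5],"turn":[0,0,0],"gripper":-0.3},{"xyz":[0,0,0.5],"turn":[0,0,0],"gripper":-0.3},{"xyz":[0,0,0.4],"turn":[0,0,0],"gripper":-0.3},{"xyz":[0,0,0.25],"turn":[0,0,0],"gripper":-0.3},{"xyz":[0,0,0.13],"turn":[0,0,0],"gripper":-0.3},{"xyz":[0,0,0],"turn":[0,0,0],"gripper":-0.3},{"xyz":[0,0,0],"turn":[0,0,0],"gripper":-0.5},{"xyz":[0,0,0],"turn":[0,0,0],"gripper":-0.7},{"xyz":[0,0,0],"turn":[0,0,0],"gripper":-1},{"xyz":[0,0,0],"turn":[0,0,0],"gripper":-1},{"xyz":[0,0,0],"turn":[0,0,0],"gripper":-1},{"xyz":[0,0,0],"turn":[0,0,0],"gripper":-1}]'

```text
time_s: 18.75
position: [0.4535, -0.3213, 0.0756]
tool_rot: [[1.0, 0.002, 0.001], [0.002, -1.0, -0.002], [0.001, 0.002, -1.0]]
ft_force: [-0.6, 0.8, 7.3]
grip_width: 0.0078
```

Call:
step_arm --steps '[{"xyz":[0,0,-0.1],"turn":[0,0,0],"gripper":-1},{"xyz":[0,0,-0.3],"turn":[0,0,0],"gripper":-1},{"xyz":[0,0,-0.5],"turn":[0,0,0],"gripper":-1},{"xyz":[0,0,-0.6],"turn":[0,0,0],"gripper":-1},{"xyz":[0,0,-0.6],"turn":[0,0,0],"gripper":-1},{"xyz":[0,0,-0.6],"turn":[0,0,0],"gripper":-1},{"xyz":[0,0,-0.5],"turn":[0,0,0],"gripper":-1},{"xyz":[0,0,-0.3],"turn":[0,0,0],"gripper":-1},{"xyz":[0,-0.1,-0.1],"turn":[0,0,0],"gripper":-1},{"xyz":[0.2,-0.4,0],"turn":[0,0,0],"gripper":-1},{"xyz":[0.5,-0.7,0],"turn":[0,0,0],"gripper":-1},{"xyz":[0.5,-0.7,0],"turn":[0,0,0],"gripper":-1},{"xyz":[0.5,-0.7,0],"turn":[0,0,0],"gripper":-1},{"xyz":[0.5,-0.7,0],"turn":[0,0,0],"gripper":-1},{"xyz":[0.5,-0.7,0],"turn":[0,0,0],"gripper":-1},{"xyz":[0.5,-0.7,0],"turn":[0,0,0],"gripper":-1},{"xyz":[0.5,-0.7,0],"turn":[0,0,0],"gripper":-1},{"xyz":[0.5,-0.7,0],"turn":[0,0,0],"gripper":-1},{"xyz":[0.2,-0.3,0],"turn":[0,0,0],"gripper":-1},{"xyz":[0,0,0],"turn":[0,0,0],"gripper":-1}]'

```text
time_s: 20.42
position: [0.6293, -0.0614, 0.2173]
tool_rot: [[1.0, 0.006, -0.001], [0.006, -1.0, 0.001], [-0.001, -0.001, -1.0]]
ft_force: [-0.5, -0.5, -0.9]
grip_width: 0.0076
```

```bash
python3 - <<'E'
from h import *
p=env.observe()['position']
look('f8',[('beaker',[p[0]+.027,p[1]],p[2]-.005,.031),('small',[.67,-.0587],.094,.05)])
print(env.observe()['tool_rot'])
E
```

```text
top beaker [ 0.6346 -0.0702  0.2213  0.4911 -0.0737  4.    ]
top small [ 6.688e-01 -5.950e-02  9.390e-02 -7.700e-03 -1.190e-02  9.800e+01]
scene beaker [ 6.553e-01 -6.270e-02  2.117e-01  8.700e-03  6.100e-03  2.220e+02]
scene small [ 6.725e-01 -5.930e-02  9.380e-02 -0.000e+00  6.000e-04  3.400e+02]
[ 0.62809968 -0.06439024  0.21768796] [-0.53749289 -1.35135787 -0.85672905] 0.0076963979914372845 20.5167
[[ 9.99993779e-01  3.07442102e-03 -1.72932288e-03]
 [ 3.07458449e-03 -9.99995269e-01  9.18773713e-05]
 [-1.72903222e-03 -9.71937490e-05 -9.99998500e-01]]
```

Call:
step_arm --steps '[{"xyz":[0.2,-0.05,0],"turn":[0,0,0],"gripper":-1},{"xyz":[0.23,-0.05,0],"turn":[0,0,0],"gripper":-1},{"xyz":[0,0,0.2],"turn":[0,0,0],"gripper":-1},{"xyz":[0,0,0.4],"turn":[0,0,0],"gripper":-1},{"xyz":[0,0,0.3],"turn":[0,0,0],"gripper":-1},{"xyz":[0,0,0.15],"turn":[0,0,0],"gripper":-1},{"xyz":[0,0,0],"turn":[0,0,0],"gripper":-1},{"xyz":[0,0,0],"turn":[0,0,0],"gripper":-1},{"xyz":[0,0,0],"turn":[0,0,0],"gripper":-1}]'

```text
time_s: 21.27
position: [0.6458, -0.0608, 0.1773]
tool_rot: [[1.0, 0.002, 0.001], [0.002, -1.0, -0.0], [0.001, 0.0, -1.0]]
ft_force: [0.0, -0.2, -1.0]
grip_width: 0.0078
```

```bash
python3 - <<'E'
from h import *
p=env.observe()['position']
look('f9',[('beaker',[p[0]+.027,p[1]],p[2]-.005,.031),('small',[.67,-.0587],.094,.05)])
E
```

```text
top beaker [ 0.6728 -0.0608  0.1723  0.      0.      0.    ]
top small [ 6.704e-01 -5.870e-02  9.380e-02 -4.800e-03  7.000e-04  1.110e+02]
scene beaker [ 6.725e-01 -6.030e-02  1.717e-01  1.700e-03  4.500e-03  2.010e+02]
scene small [ 6.724e-01 -5.920e-02  9.400e-02 -4.200e-03 -1.900e-03  3.110e+02]
[ 0.64595241 -0.06060672  0.17732699] [-0.45172495 -0.80469559 -1.13776776] 0.007615663257516603 21.3667
```

Call:
step_arm --steps '[{"xyz":[0,-0.03,0.2],"turn":[0,0,0],"gripper":-1},{"xyz":[0,0,0.3],"turn":[0,0,0],"gripper":-1},{"xyz":[0,0,0.3],"turn":[0,0,0],"gripper":-1},{"xyz":[0,0,0.25],"turn":[0,0,0],"gripper":-1},{"xyz":[0,0,0.2],"turn":[0,0,0],"gripper":-1},{"xyz":[0,0,0.1],"turn":[0,0,0],"gripper":-1},{"xyz":[0,0,0.05],"turn":[0,0,0],"gripper":-1},{"xyz":[0,0,0],"turn":[0,0,0],"gripper":-1},{"xyz":[0,0,0],"turn":[0,0,0],"gripper":-1}]'

```text
time_s: 22.12
position: [0.646, -0.0592, 0.1209]
tool_rot: [[1.0, 0.002, 0.001], [0.002, -1.0, -0.0], [0.001, 0.0, -1.0]]
ft_force: [-0.2, 0.4, -0.9]
grip_width: 0.0076
```

Call:
step_arm --steps '[{"xyz":[0,0,0.04],"turn":[0,0,0],"gripper":-1},{"xyz":[0,0,0.03],"turn":[0,0,0],"gripper":-1},{"xyz":[0,0,0.03],"turn":[0,0,0],"gripper":-1},{"xyz":[0,0,0.02],"turn":[0,0,0],"gripper":-1},{"xyz":[0,0,0],"turn":[0,0,0],"gripper":-1},{"xyz":[0,0,0],"turn":[0,0,0],"gripper":-1}]'

```text
time_s: 22.62
position: [0.6462, -0.0593, 0.1177]
tool_rot: [[1.0, 0.002, 0.003], [0.002, -1.0, -0.001], [0.003, 0.001, -1.0]]
ft_force: [-2.2, 0.2, 10.2]
grip_width: 0.0075
```

Call:
step_arm --steps '[{"xyz":[0,0,0],"turn":[0,0,0],"gripper":-0.75},{"xyz":[0,0,0],"turn":[0,0,0],"gripper":-0.65},{"xyz":[0,0,0],"turn":[0,0,0],"gripper":-0.6},{"xyz":[0,0,0],"turn":[0,0,0],"gripper":-0.55},{"xyz":[0,0,-0.1],"turn":[0,0,0],"gripper":-0.55},{"xyz":[0,0,-0.2],"turn":[0,0,0],"gripper":-0.55},{"xyz":[0,0,-0.5],"turn":[0,0,0],"gripper":-0.5},{"xyz":[0,0,-0.7],"turn":[0,0,0],"gripper":-0.3},{"xyz":[0,0,-0.7],"turn":[0,0,0],"gripper":0.2},{"xyz":[-0.3,-0.2,0],"turn":[0,0,0],"gripper":0.2},{"xyz":[-0.7,-0.5,0],"turn":[0,0,0],"gripper":0.2},{"xyz":[-0.7,-0.5,0.2],"turn":[0,0,0],"gripper":0.2},{"xyz":[-0.7,-0.5,0.4],"turn":[0,0,0],"gripper":0.2},{"xyz":[-0.7,-0.5,0.4],"turn":[0,0,0],"gripper":0.2},{"xyz":[-0.7,-0.5,0.4],"turn":[0,0,0],"gripper":0.2},{"xyz":[-0.7,-0.5,0.4],"turn":[0,0,0],"gripper":0.2},{"xyz":[-0.7,-0.5,0.4],"turn":[0,0,0],"gripper":0.2},{"xyz":[-0.4,-0.4,0],"turn":[0,0,0],"gripper":0.2},{"xyz":[0,0,0],"turn":[0,0,0],"gripper":0.2},{"xyz":[0,0,0],"turn":[0,0,0],"gripper":0.2}]'

```text
time_s: 24.28
position: [0.4215, 0.1048, 0.1165]
tool_rot: [[1.0, 0.004, 0.001], [0.004, -1.0, -0.0], [0.001, 0.0, -1.0]]
ft_force: [0.3, -1.0, 0.2]
grip_width: 0.0511
```

```bash
cat >> h.py <<'E'
def disc(P,c0,zt,R,dz=.004):
    """centre of a disc top/knob top at height zt: mean-of-extent and min enclosing circle"""
    p=P.reshape(-1,3); q=p[(abs(p[:,2]-zt)<dz)&(np.hypot(*(p[:,:2]-c0).T)<R+.012)]
    (x,y),r=cv2.minEnclosingCircle(q[:,:2].astype(np.float32)); return np.round([*q.mean(0),x,y,r,len(q)],4)
E
python3 - <<'E'
from h import *
look('g10',[('beaker',[.67,-.0587],.112,.031),('small',[.67,-.0587],.094,.05),('jar',[.675,.1165],.076,.042)])
for n,f in(('top','top0'),('scene','scene0')):
    P=load(n,f)[1]; print(n,'knob',disc(P,[.422,.105],.036,.013),'disc',disc(P,[.422,.105],.015,.042))
E
python3 -c "
import cv2;a=cv2.imread('pics/g10_scene.png')[90:290,220:470];cv2.imwrite('pics/g10c.png',cv2.resize(a,None,fx=2.5,fy=2.5))"
```

```text
top beaker [ 6.702e-01 -5.790e-02  1.116e-01  7.000e-04 -3.800e-03  2.760e+02]
top small [ 6.69e-01 -5.81e-02  9.36e-02 -3.90e-03  1.20e-03  4.51e+02]
top jar [ 6.733e-01  1.175e-01  7.560e-02 -3.700e-03 -3.000e-04  3.660e+02]
scene beaker [ 6.739e-01 -5.880e-02  1.117e-01 -4.600e-03 -2.100e-03  2.590e+02]
scene small [ 6.726e-01 -5.930e-02  9.390e-02 -1.900e-03  2.000e-03  4.190e+02]
scene jar [ 6.764e-01  1.155e-01  7.570e-02 -1.000e-04  6.000e-03  3.220e+02]
[0.42274849 0.10390614 0.1164207 ] [-0.46005308  0.37640927  0.18052562] 0.0511550075106748 24.3833
top knob [4.199e-01 1.053e-01 3.640e-02 4.198e-01 1.056e-01 1.220e-02 7.700e+01] disc [4.194e-01 1.052e-01 1.520e-02 4.195e-01 1.055e-01 4.180e-02 8.500e+02]
scene knob [4.236e-01 1.044e-01 3.600e-02 4.228e-01 1.053e-01 1.300e-02 4.800e+01] disc [4.249e-01 1.039e-01 1.500e-02 4.224e-01 1.054e-01 4.290e-02 4.780e+02]
```

View pics/g10c.png

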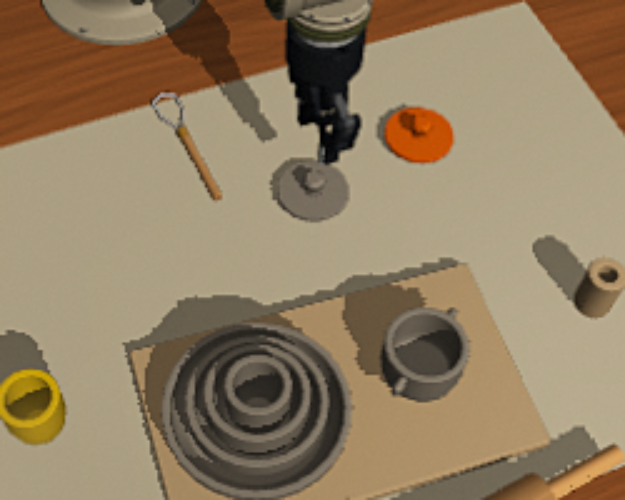

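The nest is complete: beaker rim at 111.6 mm, all centres within about 1.5 mm. The fingers stand over the grey lid at (313,180) in the crop. I'll descend on its knob.

Call:
step_arm --steps '[{"xyz":[-0.03,-0.02,0.3],"turn":[0,0,0],"gripper":0.2},{"xyz":[0,0,0.4],"turn":[0,0,0],"gripper":0.2},{"xyz":[0,0,0.4],"turn":[0,0,0],"gripper":0.2},{"xyz":[0,0,0.4],"turn":[0,0,0],"gripper":0.1},{"xyz":[0,0,0.3],"turn":[0,0,0],"gripper":0},{"xyz":[0,0,0.15],"turn":[0,0,0],"gripper":-0.1},{"xyz":[0,0,0],"turn":[0,0,0],"gripper":-0.2},{"xyz":[0,0,0],"turn":[0,0,0],"gripper":-0.3},{"xyz":[0,0,0],"turn":[0,0,0],"gripper":-0.5},{"xyz":[0,0,0],"turn":[0,0,0],"gripper":-1},{"xyz":[0,0,0],"turn":[0,0,0],"gripper":-1},{"xyz":[0,0,0],"turn":[0,0,0],"gripper":-1},{"xyz":[0,0,0],"turn":[0,0,0],"gripper":-1}]'

```text
time_s: 25.47
position: [0.4209, 0.1049, 0.0385]
tool_rot: [[1.0, 0.003, 0.002], [0.003, -1.0, -0.0], [0.002, 0.0, -1.0]]
ft_force: [-0.5, -2.3, 6.3]
grip_width: 0.0225
```

Call:
step_arm --steps '[{"xyz":[0,0,-0.1],"turn":[0,0,0],"gripper":-1},{"xyz":[0,0,-0.3],"turn":[0,0,0],"gripper":-1},{"xyz":[0,0,-0.5],"turn":[0,0,0],"gripper":-1},{"xyz":[0,0,-0.6],"turn":[0,0,0],"gripper":-1},{"xyz":[0,0,-0.6],"turn":[0,0,0],"gripper":-1},{"xyz":[0,0,-0.6],"turn":[0,0,0],"gripper":-1},{"xyz":[0,0,-0.3],"turn":[0,0,0],"gripper":-1},{"xyz":[0.3,0,0],"turn":[0,0,0],"gripper":-1},{"xyz":[0.7,-0.03,0],"turn":[0,0,0],"gripper":-1},{"xyz":[0.7,-0.03,0],"turn":[0,0,0],"gripper":-1},{"xyz":[0.7,-0.03,0],"turn":[0,0,0],"gripper":-1},{"xyz":[0.7,-0.03,0],"turn":[0,0,0],"gripper":-1},{"xyz":[0.7,-0.03,0],"turn":[0,0,0],"gripper":-1},{"xyz":[0.7,-0.03,0],"turn":[0,0,0],"gripper":-1},{"xyz":[0.7,-0.03,0],"turn":[0,0,0],"gripper":-1},{"xyz":[0.7,-0.03,0],"turn":[0,0,0],"gripper":-1},{"xyz":[0.4,-0.03,0],"turn":[0,0,0],"gripper":-1},{"xyz":[0,0,0],"turn":[0,0,0],"gripper":-1},{"xyz":[0,0,0],"turn":[0,0,0],"gripper":-1},{"xyz":[0,0,0],"turn":[0,0,0],"gripper":-1}]'

```text
time_s: 27.13
position: [0.6714, 0.1167, 0.1576]
tool_rot: [[1.0, 0.003, -0.001], [0.003, -1.0, 0.0], [-0.001, -0.0, -1.0]]
ft_force: [-0.5, 0.2, -0.3]
grip_width: 0.0226
```

```bash
python3 - <<'E'
from h import *
look('l11',[('jar',[.675,.1165],.076,.042)])
p=env.observe()['position']
for n in('top','scene'):
    P=load(n,'l11_'+n)[1]; q=P.reshape(-1,3); q=q[(abs(q[:,2]-(p[2]-.022))<.01)&(np.hypot(q[:,0]-p[0],q[:,1]-p[1])<.05)&(np.hypot(q[:,0]-p[0],q[:,1]-p[1])>.022)]
    if len(q)>10:
        A=np.c_[np.ones(len(q)),q[:,:2]-p[:2]]; s=least_squares(lambda s:A@s-q[:,2],[p[2],0,0],loss='soft_l1',f_scale=.002).x
        (x,y),r=cv2.minEnclosingCircle(q[abs(A@s-q[:,2])<.004][:,:2].astype(np.float32)); print(n,len(q),np.round(s,4),np.round([x,y,r],4))
E
python3 -c "
import cv2;a=cv2.imread('pics/l11_scene.png')[130:290,280:480];cv2.imwrite('pics/l11c.png',cv2.resize(a,None,fx=3,fy=3))"
```

```text
top jar [ 0.6766  0.1156  0.101  -0.2612  0.7754 30.    ]
scene jar [ 6.761e-01  1.159e-01  7.580e-02 -1.720e-02  1.330e-02  1.940e+02]
[0.67140143 0.11659893 0.15803204] [ 0.62816739  0.49111632 -0.89324693] 0.022932249089321847 27.2333
top 19 [ 0.1422  0.2209 -0.1837] [0.6672 0.1527 0.0072]
scene 432 [ 0.1344 -0.0157  0.0016] [0.6718 0.1146 0.0415]
```

View pics/l11c.png

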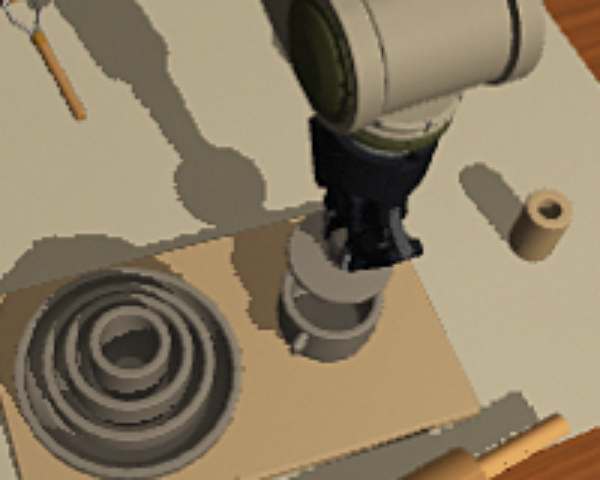

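The lid is held level over the jar mouth (crop (340,270)), with about +4 mm x still to go. Lowering it.

Call:
step_arm --steps '[{"xyz":[0.1,0,0],"turn":[0,0.1,0],"gripper":-1},{"xyz":[0,0,0.2],"turn":[0,0,0],"gripper":-1},{"xyz":[0,0,0.3],"turn":[0,0,0],"gripper":-1},{"xyz":[0,0,0.3],"turn":[0,0,0],"gripper":-1},{"xyz":[0,0,0.2],"turn":[0,0,0],"gripper":-1},{"xyz":[0,0,0.1],"turn":[0,0,0],"gripper":-1},{"xyz":[0,0,0.08],"turn":[0,0,0],"gripper":-1},{"xyz":[0,0,0],"turn":[0,0,0],"gripper":-1},{"xyz":[0,0,0],"turn":[0,0,0],"gripper":-1}]'

```text
time_s: 27.98
position: [0.6767, 0.1165, 0.1109]
tool_rot: [[1.0, 0.002, 0.009], [0.002, -1.0, 0.0], [0.009, -0.0, -1.0]]
ft_force: [0.7, 0.8, -0.8]
grip_width: 0.0228
```

Call:
step_arm --steps '[{"xyz":[-0.03,0,0.03],"turn":[0,0,0],"gripper":-1},{"xyz":[0,0,0.03],"turn":[0,0,0],"gripper":-1},{"xyz":[0,0,0.03],"turn":[0,0,0],"gripper":-1},{"xyz":[0,0,0.02],"turn":[0,0,0],"gripper":-1},{"xyz":[0,0,0],"turn":[0,0,0],"gripper":-1},{"xyz":[0,0,0],"turn":[0,0,0],"gripper":-1}]'

```text
time_s: 28.48
position: [0.6755, 0.1165, 0.1066]
tool_rot: [[1.0, 0.002, 0.009], [0.002, -1.0, 0.0], [0.009, -0.0, -1.0]]
ft_force: [-0.5, 0.2, 3.7]
grip_width: 0.0227
```

Call:
step_arm --steps '[{"xyz":[0,0,0.02],"turn":[0,0,0],"gripper":-1},{"xyz":[0,0,0],"turn":[0,0,0],"gripper":-1},{"xyz":[0,0,0],"turn":[0,0,0],"gripper":-0.4},{"xyz":[0,0,0],"turn":[0,0,0],"gripper":-0.25},{"xyz":[0,0,0],"turn":[0,0,0],"gripper":-0.1},{"xyz":[0,0,0],"turn":[0,0,0],"gripper":0.1},{"xyz":[0,0,0],"turn":[0,0,0],"gripper":0.2},{"xyz":[0,0,-0.1],"turn":[0,0,0],"gripper":0.2},{"xyz":[0,0,-0.3],"turn":[0,0,0],"gripper":0.2},{"xyz":[0,0,-0.6],"turn":[0,0,0],"gripper":0.2},{"xyz":[0,0,-0.8],"turn":[0,0,0],"gripper":0.2},{"xyz":[0,0,-0.8],"turn":[0,0,0],"gripper":0.2},{"xyz":[-0.5,0,0],"turn":[0,0,0],"gripper":0.2},{"xyz":[-1,0,0],"turn":[0,0,0],"gripper":0.2},{"xyz":[-1,0,0],"turn":[0,0,0],"gripper":0.2},{"xyz":[-1,0,0],"turn":[0,0,0],"gripper":0.2},{"xyz":[-1,0,0],"turn":[0,0,0],"gripper":0.2},{"xyz":[-0.8,0,0],"turn":[0,0,0],"gripper":0.2},{"xyz":[0,0,0],"turn":[0,0,0],"gripper":0.2},{"xyz":[0,0,0],"turn":[0,0,0],"gripper":0.2}]'

```text
time_s: 30.15
position: [0.4617, 0.1161, 0.2085]
tool_rot: [[1.0, 0.003, 0.009], [0.003, -1.0, 0.0], [0.009, -0.0, -1.0]]
ft_force: [0.8, -0.7, 0.1]
grip_width: 0.0511
```

```bash
python3 - <<'E'
from h import *
c=[.67,-.0587]
look('z12',[('beaker',c,.112,.031),('small',c,.094,.05),('bowl',c,.0757,.068),('dish',c,.058,.092)])
for n in('top','scene'):
    P=load(n,'z12_'+n)[1]; print(n,'knob',disc(P,[.675,.1165],.105,.013),'disc',disc(P,[.675,.1165],.083,.042)); 
    q=P.reshape(-1,3); r=np.hypot(q[:,0]-.675,q[:,1]-.1165); q=q[(abs(q[:,2]-.083)<.006)&(r<.04)&(r>.018)]
    print(np.round(np.linalg.lstsq(np.c_[np.ones(len(q)),q[:,:2]-[.675,.1165]],q[:,2],rcond=None)[0],4))
    print('prop',fit(P,[.6623,.337],.021,.01)[0])
E
python3 -c "
import cv2;a=cv2.imread('pics/z12_scene.png')[130:330,180:490];cv2.imwrite('pics/z12c.png',cv2.resize(a,None,fx=2.5,fy=2.5))"
```

```text
top beaker [ 6.702e-01 -5.770e-02  1.115e-01 -1.400e-03  7.700e-03  2.850e+02]
top small [ 6.689e-01 -5.800e-02  9.370e-02 -2.900e-03 -2.400e-03  4.580e+02]
top bowl [ 6.683e-01 -5.810e-02  7.590e-02 -1.100e-03 -1.300e-03  6.160e+02]
top dish [ 6.674e-01 -5.800e-02  5.770e-02 -2.800e-03  3.100e-03  8.280e+02]
scene beaker [ 6.739e-01 -5.880e-02  1.118e-01 -2.000e-04  1.300e-03  2.620e+02]
scene small [ 6.726e-01 -5.930e-02  9.370e-02 -5.000e-04 -5.000e-04  4.300e+02]
scene bowl [ 6.718e-01 -5.920e-02  7.570e-02 -3.400e-03  1.200e-03  5.930e+02]
scene dish [ 6.71e-01 -5.90e-02  5.76e-02  1.00e-04 -3.00e-04  7.82e+02]
[0.46347161 0.11592818 0.20808882] [ 0.04021463 -0.00310879  0.56844412] 0.05128778800694587 30.25
top knob [6.733e-01 1.165e-01 1.050e-01 6.735e-01 1.166e-01 1.200e-02 8.200e+01] disc [6.733e-01 1.168e-01 8.320e-02 6.739e-01 1.172e-01 4.230e-02 9.040e+02]
[ 0.0832 -0.001  -0.004 ]
prop [0.66169415 0.33884644]
scene knob [6.769e-01 1.155e-01 1.047e-01 6.765e-01 1.171e-01 1.190e-02 6.300e+01] disc [6.780e-01 1.140e-01 8.310e-02 6.763e-01 1.160e-01 4.180e-02 7.200e+02]
[ 0.0832 -0.0065 -0.0005]
prop [0.66320154 0.33580848]
```

View pics/z12c.png

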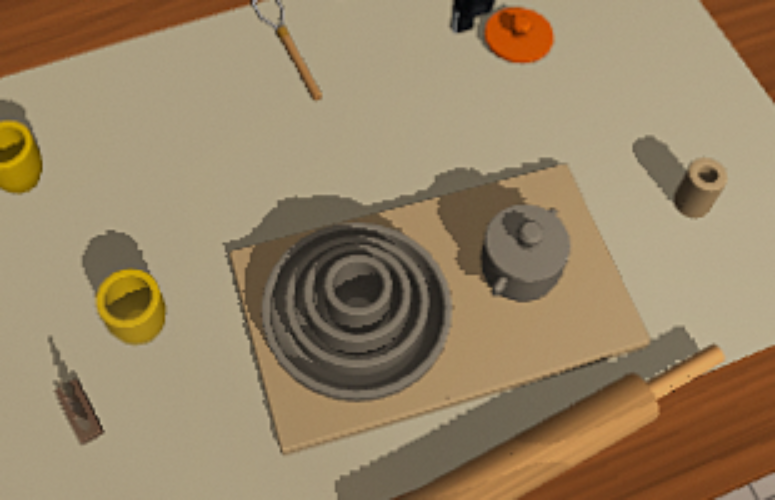

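The final picture shows the nest at (357,310) and the lidded jar at (527,250), with the prop and cones where they were. All the numbers fit, so I'm handing the job in.

```bash
python3 -c "
from rig import order
print(order.close_job())"
```

```text
the job is handed in; nothing more can be done
None
```

I nested the bowl, small bowl and beaker in the dish, put the lid on the jar, and handed the job in at about 30 s. No verdict was reported.

Last checks, from both cameras:

| Check | Measured | Expected |
|---|---|---|
| Rim heights: dish, bowl, small bowl, beaker | 57.7, 75.8, 93.7, 111.6 mm | 58, 76, 94, 112 mm |
| Centre of each piece relative to the one beneath | within about 1.5 mm | 18, 13 and 13 mm allowed |
| Tilt of the nested pieces and the lid | under 0.01 rad | under 0.07 rad |
| Lid disc top | 83.2 mm | 83 mm when seated |
| Lid centre relative to the jar | within about 1 mm | 9 mm allowed |

- **Not to be moved:** The dish's measured position did not change and the prop's agreed within about 1 mm. The jar's last clear reading, just before the lid went on, was also unchanged. I checked the cone pack only by eye in the final picture, where it looked unmoved.
- **Disagreements:** The two cameras differed by a constant 3–4 mm in x and 1–2 mm in y, so I averaged them or compared within one view. The lid's knob gripped at 22.7 mm instead of the stated 25 mm, with no effect on the result.

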